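# Turn the board to the test socket and swing the magnifier over it

### The job

Turn the circuit board in its rotary holder until its long white connector squarely faces the matching socket on the grey test block; then swing the bench magnifier so that its lens is centred over the board, and let go. Leave the loose things lying on the bench where they are.

Things in the scene. Friction and masses are not known exactly. Their poses are not given: they have to be found in the camera images.
- holder: Rotary board holder: fixed round steel foot, 124 mm across, with a turning aluminium cross bar on it that clamps the board at both ends. Origin: on the turning axis, at bench height. Bar and clamps reach 105 mm from the axis; the clamp blocks under the knobs end 87 mm above the bench.
- board_centre (a point): Middle of the upper face of the dark circuit board (124 x 160 mm, 4 mm thick, upper face 79 mm above the bench, parts on it at most 14 mm high), on the holder's upright turning axis. Turns with the board: z is up, -x points to the edge with the white connector, y runs along the cross bar.
- turntable (a joint): Angle of the board about the holder's upright axis, rad, positive anticlockwise from above. Stops at -3.1 and 3.1, beyond any angle the work needs. It turns stiffly (about 0.15 N m, 1.6 N at a clamp knob) and stays where it is left. Zero has no meaning for the work: go by the connector and the socket.
- connector (a point): Middle of the outer face of the white connector along one long edge of the board (110 mm long, 14 mm high), 68 mm from the turning axis; it turns with the board. The point's -x points straight out of the connector, away from the axis.
- knob_a (a point): Top centre of one of the two upright clamp knobs of the turning bar: steel cylinder, 22 mm across (a dark band 25 mm across near the top), standing 47 mm tall from 87 to 134 mm above the bench, 92 mm from the turning axis, on the +y side of board_centre. Rigid with the bar: carried round the axis, it turns the board.
- knob_b (a point): Top centre of the other, identical clamp knob, at the other end of the bar (the -y side).
- socket (a point): Middle of the white socket's face on the grey test block fixed to the bench beside the holder (block 55 mm deep, 130 mm long, 58 mm high; white socket 110 mm long on its upper inner edge, top at 72 mm). The face looks at the holder's turning axis, 157 mm from it. The point's +x points from the face to the axis, so all is square when connector and socket lie on one line from the axis.
- lens (a point): Centre of the magnifier's round lens (glass 116 mm across in a white rim 136 mm across), level, 232 mm above the bench (rim 223 to 241 mm), 266 mm from the magnifier's post. The point's -x points from the post outward along the arm.
- lens_grip (a point): Top centre of the upright black grip on the outer end of the lens rim, 341 mm from the post axis: cylinder 20 mm across, free from 238 to 285 mm above the bench. Moving it round the post swings the arm.
- magnifier_pivot (a point): The magnifier arm's upright swing axis (on the fixed post, at arm height; hub top 252 mm above the bench). The white arm is 18 mm wide. The post stands about 266 mm (within 15 mm) from the holder's turning axis, so the lens can pass nearly over the board's middle. Foot of the post 100 x 100 x 22 mm.
- magnifier_arm (a joint): Swing of the magnifier arm about its post, rad, positive anticlockwise from above, stops at -1.5 and 1.5. Stiff (about 0.5 N m, 1.5 N at the grip): it stays where it is left.
- solder_reel: Loose bystander to leave alone: reel of solder standing on its flange, 60 mm across, 50 mm high. Origin: centre of the underside.
- flux_bottle: Loose bystander to leave alone: closed white bottle with black cap, 44 mm across, 100 mm high. Origin: centre of the underside.
- screwdriver: Loose bystander to leave alone: screwdriver lying flat, 180 mm long. Origin: middle of its length, on the underside.
- pliers: Loose bystander to leave alone: side cutters lying flat, 145 mm long, 60 mm wide, 17 mm high. Origin: at the joint of the jaws, on the bench.
- cleaner_tub: Loose bystander to leave alone: round steel tub, 72 mm across, 35 mm high. Origin: centre of the underside.
Mind the look-alikes: they are no part of the job. Leave any orange look-alike of the holder alone.

How it is judged:
By the outcome, as a careful person would: the job done as asked, in the order asked, and still so for the second after the job is handed in, with the robot touching nothing.
It also fails if it takes over 69 s, if anything falls off the work surface, if the arm or the gripper's body presses on something with over 40 N, if the wrist force passes 120 N, or if a joint passes its speed limit or range.

### The arm

A 6-joint arm with a two-finger parallel gripper is mounted at the origin on the work surface. World frame = base frame: x ahead of the robot, y to its left, z up, the work surface at z = 0. Lengths are in mm, angles in rad, forces in N, time in s.
With the tool pointing down it reaches from about 400 to 825 mm from the base axis. Payload 7 kg.
Tool frame: the origin (TCP) lies at the very end of the fingers, on their centre line; the grasp point (between the pads) lies 19 mm behind it; z points along the fingers, y is the direction in which the jaws open and shut (so a half turn about z gives the same grasp; the last joint's range is limited). The gripper opens to 88 mm and grips with 3 to 60 N. Pads are 19 mm wide; open, the fingers measure 130 mm over their backs; the gripper's body (78 mm by 193 mm) begins 47 mm behind the grasp point.
Start: joints at [-0.977, 0.359, 0.012, 0, -1.224, -0.288], TCP at [203.186, -643.67, 226.561] pointing down, gripper open.
Joint ranges: [-3.07, 3.07], [-1.43, 2.12], [-1.02, 1.25], [-3.03, 1.67], [-3.05, -0], [-3.03, 3.03]. Speed limits (rad/s): [2.39, 2.39, 3.01, 3.14, 3.14, 3.14].

### API

Orientations are given as a unit quaternion [x, y, z, w].
In Python, from plant import bot gives the robot as it stands. Calls block until the motion is done:
- bot.move_ptp(position, orientation): joint-space move of the TCP to a pose.
- bot.line_to(position, velocity=150, ori=None): straight line of the TCP; ori=None keeps the orientation; velocity is the mean speed in mm/s.
- bot.move_joints(angles): joint-space move.
- bot.move_gripper(opening, force=None): finger opening in mm; force is the grip in N (None keeps the last); returns when the fingers have stopped.
- bot.pause(seconds).
- bot.solve_ik(position, orientation): joint angles nearest the present ones, or None.
- bot.read_state(): the state.
- bot.camera(name): name is "side" or "top" or "wrist"; returns the picture (420x560x3 uint8, red, green, blue); there is no depth.
- bot.get_calibration(name): a dict with "fx", "fy", "cx", "cy" (pixels), "view" (4x4, takes a point from world to camera coordinates); the wrist camera has in their place "T_tool_cam" (4x4, takes a point from camera to tool coordinates, whose origin is the TCP and whose axes are the flange's). Camera axes: x right, y up, looking along -z (the intrinsics and any distortion apply to the point x, -y, -z); pixel columns grow to the right and rows downward; lengths in mm; the calibration is good to about 2 mm. A picture is of the moment at which its call begins: read the wrist's pose just before it. get_calibration takes no time and is no camera call.
A pose or a line that the arm cannot do raises bot.Unreachable and nothing moves.
- bot.close_job(): hands the job in, once; it reports no verdict.
The state is a dict: "t": time; "joint_pos": joint angles; "qvel": joint speeds; "tau": joint torques, N m; "tcp_pos": TCP position; "eef_rot": TCP orientation; "contact_force": force on the tool from outside, world axes, zero at the start; "moment": the same for the moment, N m; "width": finger opening in mm.
Only numpy, scipy, OpenCV 4.12 (cv2) and the standard library are available. Lean on these libraries where they do the work, as an engineer would, in place of code of your own. Each camera call takes 0.05 s, during which the arm holds its last target. There are 200 camera calls.

## Working session

There is one attempt and no reset: what is moved stays moved. The work goes in short steps, each a Python script; the robot and the scene stay as the last script left them, time stands still between calls to the robot, and variables do not carry over. Pictures are saved under pics/ and viewed, about 8 in all and at most 12, crops included, and the job is handed in when it is done.

```bash
mkdir -p pics; ls; python3 - <<'E'
from plant import bot
import cv2, json
for n in("top","side"):
    im=bot.camera(n); cv2.imwrite(f"pics/{n}0.png",im[:,:,::-1])
    c=bot.get_calibration(n); print(n,{k:(v if not hasattr(v,'tolist') else v.tolist()) for k,v in c.items()})
s=bot.read_state(); print(s["t"],s["eef_rot"],s["width"])
c=bot.get_calibration("wrist");print(c)
E
```

```text
pics
top {'fx': 533.2665963052191, 'fy': 533.2665963052191, 'cx': 284.4031173874498, 'cy': 209.41505728512203, 'view': [[-0.027083913106258625, -0.9996180061370024, 0.005504857630966067, 66.23059227237567], [0.9978281671441374, -0.026703816663296083, 0.0602150731078657, -515.3722265270272], [-0.060045070610543656, 0.007123761808036736, 0.9981702467580758, -1641.5457113641935], [0.0, 0.0, 0.0, 1.0]]}
side {'fx': 426.1870321832274, 'fy': 426.1870321832274, 'cx': 281.6936461739363, 'cy': 213.0705832690394, 'view': [[-0.11042380852816536, -0.9938682231696763, -0.005704163714873402, 110.62926577949396], [0.7869520816006021, -0.09093696581095008, 0.6102760764716065, -507.51806767562925], [-0.6070527191065165, 0.06290010510841039, 0.7921682731609087, -1059.895666128923], [0.0, 0.0, 0.0, 1.0]]}
0.1 [-1.52263591e-01  9.88339628e-01  7.34809792e-04 -1.94021776e-04] 87.83940530596988
{'fx': 297.23584310927953, 'fy': 297.23584310927953, 'cx': 279.90959491408955, 'cy': 207.7545271816261, 'T_tool_cam': array([[-1.34960277e-03,  9.53619189e-01,  3.01012658e-01,
         8.12223324e+01],
       [ 9.99998577e-01,  9.82383405e-04,  1.37130838e-03,
        -6.56034482e-01],
       [ 1.01199615e-03,  3.01014081e-01, -9.53619158e-01,
        -1.57620758e+02],
       [ 0.00000000e+00,  0.00000000e+00,  0.00000000e+00,
         1.00000000e+00]])}
```

View pics/top0.png

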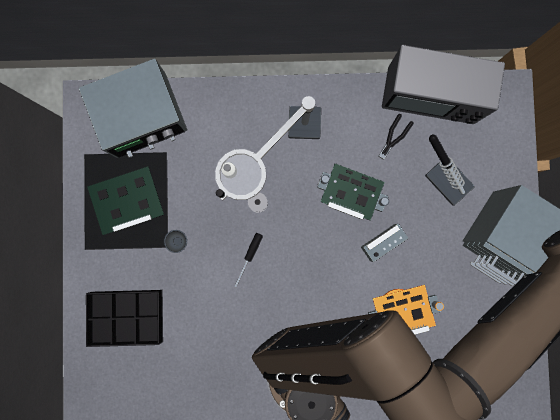

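View pics/side0.png

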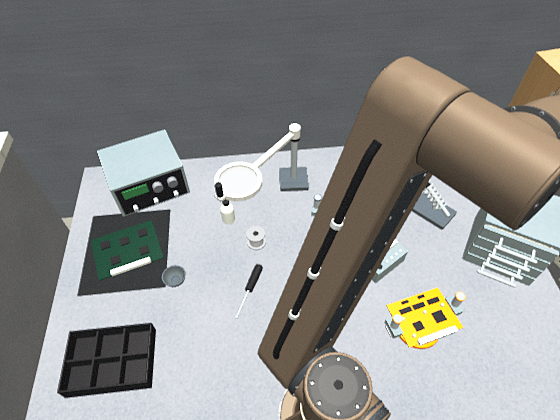

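The real holder is the green board with two knobs at top px (353,191). Two things could be taken for it: the orange holder at (405,308) and the loose green board on the mat at (125,200). The magnifier post is at (308,103), the lens at (241,174), its grip at (220,194), and the test block at (384,243). I'll check this choice in one close crop.

```bash
python3 - <<'E'
import cv2
im=cv2.imread("pics/top0.png")
a=cv2.resize(im[150:270,310:420],None,fx=5,fy=5,interpolation=cv2.INTER_CUBIC)
cv2.imwrite("pics/crop0.png",a)
E
```

```text
(no output)
```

View pics/crop0.png

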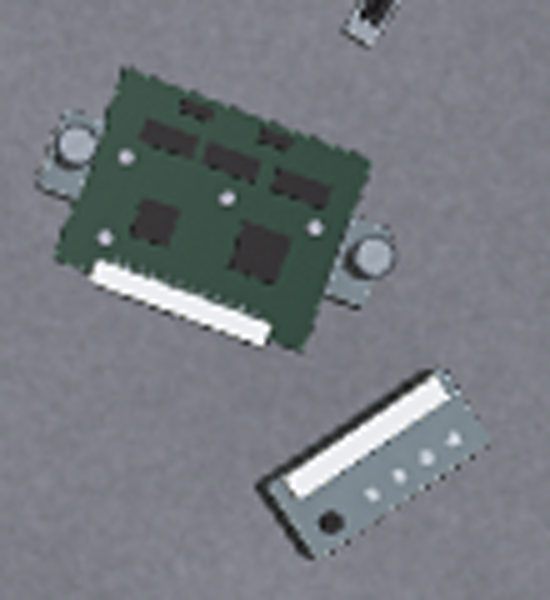

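```bash
cat > h.py <<'E'
import numpy as np
from plant import bot
def ray(cal,uv,V):
    d=np.array([(uv[0]-cal["cx"])/cal["fx"],-(uv[1]-cal["cy"])/cal["fy"],-1.0])
    Ti=np.linalg.inv(V); return Ti[:3,3],Ti[:3,:3]@d
def at_z(cal,uv,z,V=None):
    o,d=ray(cal,uv,cal["view"] if V is None else V)
    return (o+d*(z-o[2])/d[2])
def ori(psi):
    "tool down, jaws (tool y) along world angle psi"
    from scipy.spatial.transform import Rotation as R
    y=np.array([np.cos(psi),np.sin(psi),0]); z=np.array([0,0,-1.]); x=np.cross(y,z)
    return R.from_matrix(np.c_[x,y,z]).as_quat()
E
python3 - <<'E'
from h import *
c=bot.get_calibration("top"); c["view"]=np.array(c["view"])
f=lambda u,v:((u+.5)/5+309.5,(v+.5)/5+149.5)
P=lambda u,v,z:at_z(c,f(u,v),z)[:2]
k1,k2=P(77,146,134),P(374,257,134); A=(k1+k2)/2
print("knobs",k1,k2,"axis",A,"sep",np.linalg.norm(k1-k2))
s1,s2=P(285,482,72),P(435,374,72); S=(s1+s2)/2
print("socket",S,s1,s2,"len",np.linalg.norm(s1-s2),"dist",np.linalg.norm(S-A))
n=s2-s1; n=np.array([-n[1],n[0]])
if n@(A-S)<0:n=-n
dg=np.degrees
print("dir axis->socket",dg(np.arctan2(*(S-A)[::-1])),"from normal",dg(np.arctan2(*(-n)[::-1])))
c1,c2=P(92,280,93),P(262,345,93); C=(c1+c2)/2
print("conn",C,np.linalg.norm(C-A),dg(np.arctan2(*(C-A)[::-1])),"knob line",dg(np.arctan2(*(k2-k1)[::-1])))
M=at_z(c,(308,102.5),252)[:2];L=at_z(c,(241,174),241)[:2]; G=at_z(c,(219.5,194),285)[:2]
print("pivot",M,"lens",L,np.linalg.norm(M-L),"grip",G,np.linalg.norm(G-M),"M-A",np.linalg.norm(M-A))
print(dg(np.arctan2(*(L-M)[::-1])),dg(np.arctan2(*(G-M)[::-1])),dg(np.arctan2(*(A-M)[::-1])))
for n,uv,z in(("reel",(258,203),50),("bottle",(228,170),100),("plier",(396,137),17),("sd",(250,260),10)): print(n,at_z(c,uv,z)[:2])
E
```

```text
knobs [595.45758962 -66.72881648] [ 526.45368077 -236.36117913] axis [ 560.9556352  -151.54499781] sep 183.13022113852253
socket [ 428.47990788 -236.22639141] [ 397.40672143 -190.04339681] [ 459.55309433 -282.409386  ] len 111.32676059905961 dist 157.22835860605517
dir axis->socket -147.41239310972122 from normal -146.06625133509036
conn [ 499.54195725 -126.30356053] 66.39856921777613 157.65700592385267 knob line -112.13575672775893
pivot [789.66353795 -17.38697485] lens [602.0219586  168.18879035] 263.9085578905296 grip [545.45528901 222.07160274] 342.0205830467184 M-A 265.1521825416041
135.31713752069936 135.5626339461573 -149.60449292809693
reel [536.58504932 132.3773369 ]
bottle [633.15990365 216.64052048]
plier [ 734.73780754 -303.35171782]
sd [363.18793691 163.10191866]
```

```bash
python3 - <<'E'
from h import *
import cv2
from scipy.spatial.transform import Rotation as R
A=np.array([561.,-151.5]); 
def kp(a): return A+92*np.array([np.cos(a),np.sin(a)])
for off in(90,-90):
    for d in range(0,61,20):
        a=np.radians(-112+d); j=bot.solve_ik([*kp(a),96],ori(a+np.radians(off))); print(off,d,None if j is None else np.round(j,2))
for off in(90,-90):
    a=np.radians(-112+off)
    if bot.solve_ik([540,-225,270],ori(a)) is not None: print("ok",off)
a=np.radians(-112-90)
bot.move_ptp([540,-225,270],ori(a))
s=bot.read_state(); im=bot.camera("wrist"); cv2.imwrite("pics/w1.png",im[:,:,::-1])
np.savez("w1.npz",p=s["tcp_pos"],q=s["eef_rot"]); print(s["t"],s["tcp_pos"],s["eef_rot"])
E
```

```text
90 0 [-0.08  0.32 -0.38  0.   -0.88  2.84]
90 20 None
90 40 [-0.08  0.4  -0.24  0.   -0.93 -2.75]
90 60 [-0.05  0.43 -0.19  0.   -0.95 -2.43]
-90 0 [-0.08  0.32 -0.38  0.   -0.88 -0.3 ]
-90 20 [-0.09  0.36 -0.3   0.   -0.9   0.06]
-90 40 [-0.08  0.4  -0.24  0.   -0.93  0.39]
-90 60 [-0.05  0.43 -0.19  0.   -0.95  0.71]
ok 90
ok -90
2.05 [ 539.69177076 -225.71736903  269.85841035] [-5.58676493e-01  8.29385646e-01  5.90560986e-05 -1.49258192e-04]
```

View pics/w1.png

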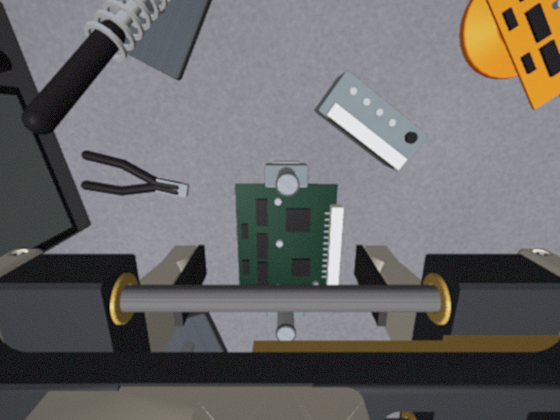

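```bash
cat >> h.py <<'E'
def wristV(p,q):
    from scipy.spatial.transform import Rotation as R
    T=np.eye(4);T[:3,:3]=R.from_quat(q).as_matrix();T[:3,3]=p
    return np.linalg.inv(T@np.array(bot.get_calibration("wrist")["T_tool_cam"]))
E
python3 - <<'E'
from h import *
w=np.load("w1.npz");V=wristV(w["p"],w["q"]);c=bot.get_calibration("wrist")
P=lambda u,v,z:at_z(c,(u,v),z,V)[:2]
dg=np.degrees;ang=lambda v:dg(np.arctan2(v[1],v[0]))
k2,k1=P(288,183.5,134),P(286,333,134);A=(k1+k2)/2
print(k2,k1,A,np.linalg.norm(k1-k2),ang(k2-k1))
s1,s2=P(329,113,72),P(401,169,72);S=(s1+s2)/2
print(S,np.linalg.norm(s1-s2),np.linalg.norm(S-A),ang(S-A),ang(s2-s1)-90,ang(s1-s2)-90)
E
```

```text
[ 527.46746076 -237.22824892] [597.01180744 -68.76256227] [ 562.2396341 -152.9954056] 182.2556000127435 -112.43133245031802
[ 428.15379223 -235.59476355] 110.4242593044233 157.48544987978636 -148.36616268515075 32.287811778836996 -147.712188221163
```

```bash
python3 - <<'E'
from h import *
A=np.array([561.6,-152.3]); r=92
kp=lambda a,z:[*(A+r*np.array([np.cos(a),np.sin(a)])),z]
O=lambda a:ori(a-np.pi/2)
rd=np.radians; a0=rd(-112.2); a1=rd(-57.5)
bot.line_to(kp(a0,170),200,O(a0)); bot.move_gripper(50); bot.line_to(kp(a0,97),80)
bot.move_gripper(10,15); s=bot.read_state(); print("grip",s["width"],s["t"],s["contact_force"])
n=10
for i in range(1,n+1):
    a=a0+(a1-a0)*i/n; bot.line_to(kp(a,97),50,O(a)); s=bot.read_state(); print(np.round(s["contact_force"],1),round(s["width"],1))
bot.pause(0.3); s=bot.read_state(); print(s["t"],s["tcp_pos"],kp(a1,97),s["contact_force"])
bot.move_gripper(50); bot.line_to(kp(a1,170),100)
B=A+45*np.array([np.cos(a1),np.sin(a1)])+0
bot.line_to([*B,270],200)
s=bot.read_state(); im=bot.camera("wrist")
import cv2; cv2.imwrite("pics/w2.png",im[:,:,::-1]); np.savez("w2.npz",p=s["tcp_pos"],q=s["eef_rot"])
im=bot.camera("top"); cv2.imwrite("pics/top2.png",im[:,:,::-1]); print(bot.read_state()["t"])
E
```

```text
grip 21.643413446388056 5.2167 [-0.64310769 -0.85289616  2.48459978]
[ 1.1 -1.7  1.2] 21.6
[ 1.5 -0.9  0.7] 22.1
[ 1.3 -1.8  1.1] 21.4
[ 1.  -2.3  1.7] 21.8
[ 2.1 -3.4  1.9] 21.9
[ 2.1 -4.4  2.2] 21.2
[ 1.6 -5.   2. ] 21.3
[ 3.  -6.1  1.7] 21.6
[ 3.7 -6.8  0. ] 21.5
[ 3.8 -6.7  0.9] 21.4
8.7667 [ 611.66248634 -230.47934174   97.21318111] [np.float64(611.0315639679078), np.float64(-229.8920130147855), 97] [ 4.59897371 -6.67623477  0.19284988]
11.1583
```

View pics/w2.png

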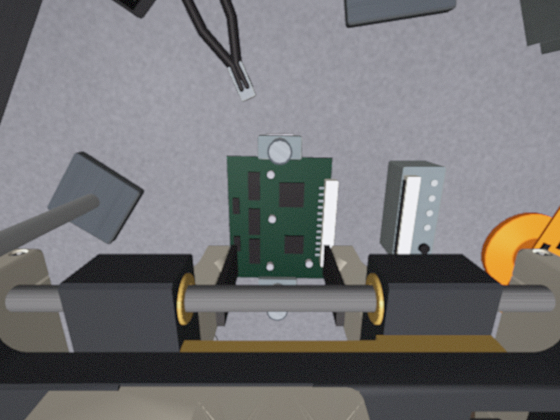

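```bash
python3 - <<'E'
from h import *
import cv2
w=np.load("w2.npz");V=wristV(w["p"],w["q"]);c=bot.get_calibration("wrist")
P=lambda u,v,z:at_z(c,(u,v),z,V)[:2]
dg=np.degrees;ang=lambda v:dg(np.arctan2(v[1],v[0]))
k2,k1=P(279.5,150.5,134),P(277.5,312,134);A=(k1+k2)/2
print("knobs",k2,k1,A,np.linalg.norm(k1-k2),"bar",ang(k2-k1))
im=cv2.imread("pics/w2.png")
for nm,(x0,x1),rows,z,side in(("conn",(312,350),range(188,255,3),93,-1),("sock",(385,415),range(184,240,3),72,0)):
    pts=[]
    for v in rows:
        xs=np.where(im[v,x0:x1].min(axis=1)>205)[0]
        if len(xs): pts.append((xs[side]+x0,v))
    print(nm,pts[0],pts[-1],len(pts))
    q=np.array([P(u,v,z) for u,v in pts]); vx,vy,x,y=cv2.fitLine(q.astype(np.float32),cv2.DIST_HUBER,0,.01,.01).ravel()
    n=np.array([vy,-vx]); n*=np.sign(n@(np.array([x,y])-A)); print(nm,"normal",ang(n),"dist",n@(np.array([x,y])-A))
# top view
c=bot.get_calibration("top");c["view"]=np.array(c["view"])
im=cv2.imread("pics/top2.png")[140:275,300:420]; cv2.imwrite("pics/crop2.png",cv2.resize(im,None,fx=4,fy=4,interpolation=cv2.INTER_CUBIC))
E
```

```text
knobs [ 612.20307638 -230.90492848] [515.06917059 -73.53570138] [ 563.63612348 -152.22031493] 184.93260742736507 bar -58.315633953494476
conn (np.int64(337), 188) (np.int64(322), 254) 23
conn normal -148.94191 dist 66.23514432469823
sock (np.int64(407), 184) (np.int64(400), 238) 19
sock normal -147.32927 dist 156.32251432485344
```

The wrist view shows the board nearly square to the socket, with the connector at px (335,220) and the socket at (405,215). The numbers suggest it is about 1° past square. I'll take one cleaner view with the fingers out of the way.

```bash
python3 - <<'E'
from h import *
import cv2
A=np.array([561.6,-152.3]);u=np.array([np.cos(np.radians(-57.5)),np.sin(np.radians(-57.5))]);n=np.array([u[1],-u[0]])
T=A-30*u+45*n
bot.line_to([*T,270],200); bot.pause(.2)
s=bot.read_state(); im=bot.camera("wrist"); cv2.imwrite("pics/w3.png",im[:,:,::-1]); np.savez("w3.npz",p=s["tcp_pos"],q=s["eef_rot"]); print(s["t"])
cv2.imwrite("pics/w3c.png",cv2.resize(im[40:260,170:430,::-1],None,fx=2.6,fy=2.6,interpolation=cv2.INTER_CUBIC))
E
```

```text
11.9417
```

View pics/w3c.png

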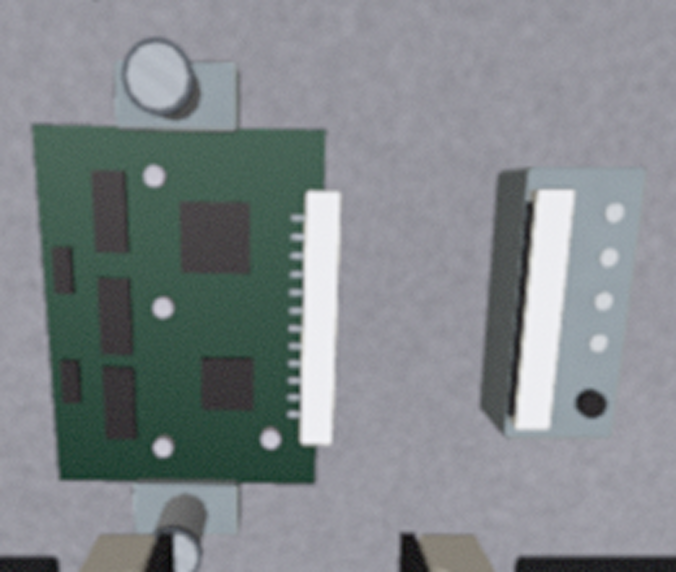

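```bash
python3 - <<'E'
from h import *
w=np.load("w3.npz");V=wristV(w["p"],w["q"]);c=bot.get_calibration("wrist")
P=lambda u,v,z:at_z(c,((u+.5)/2.6+169.5,(v+.5)/2.6+39.5),z,V)[:2]
dg=np.degrees;ang=lambda v:dg(np.arctan2(v[1],v[0]))
k2=P(157,76,134); print("k2",k2)
mid={}
for nm,z,pt in(("conn",93,[(306,192),(301,444),(340,193),(331,443)]),("sock",72,[(538,190),(515,428),(575,190),(548,430)])):
    a,b,d,e=[P(*p,z) for p in pt]; mid[nm]=(d+e)/2 if nm=="conn" else (a+b)/2
    f=lambda v:ang(np.array([v[1],-v[0]]))
    print(nm,"angles",f(a-b),f(d-e),"len",np.linalg.norm(a-b),np.linalg.norm(d-e),"mid",mid[nm])
print("conn-mid to sock-mid dir",ang(mid["sock"]-mid["conn"]),np.linalg.norm(mid["sock"]-mid["conn"]))
# board edges z=79
q=[P(*p,79) for p in((33,125),(326,130),(316,483),(60,480))];f=lambda v:ang(np.array([v[1],-v[0]]))
A=np.mean(q,0);print("board",f(q[0]-q[3]),f(q[1]-q[2]),ang(q[1]-q[0]),ang(q[2]-q[3]),"centre",A,"k2 ang",ang(k2-A)-90)
print("A->sock",ang(mid["sock"]-A),"A->conn",ang(mid["conn"]-A), np.linalg.norm(mid["sock"]-A))
E
```

```text
k2 [ 611.34092031 -229.86699067]
conn angles -148.36945900286298 -148.58566640990242 len 109.11476688439903 108.25144917274275 mid [ 505.94904976 -186.94637989]
sock angles -147.84360253996144 -147.9769412293794 len 108.73941318276724 109.74388111007819 mid [ 431.61211319 -235.34033227]
conn-mid to sock-mid dir -146.93554420160785 88.70149247295373
board -148.54796519572233 -148.47490154814528 -148.5184012893591 -148.32768605148698 centre [ 563.27666373 -151.91895265] k2 ang -148.3412194415817
A->sock -147.64205032037117 A->conn -148.57488413124662 155.86750927484803
```

Connector at about −148.5° and socket at about −147.7°, so it is turned about 0.8° short. I'll make a small correction and then go look at the lens grip.

```bash
python3 - <<'E'
from h import *
import cv2
t=np.array([.848,.53]); a1=np.radians(-58.4); k=np.array([611.4,-230.1])
O=lambda a:ori(a-np.pi/2)
bot.line_to([*k,170],250,O(a1)); bot.move_gripper(40); bot.line_to([*k,97],100)
bot.move_gripper(10,12); s=bot.read_state(); print("grip",s["width"],s["tcp_pos"],s["contact_force"])
bot.line_to([*(k+1.4*t),97],15,O(a1+np.radians(.85))); bot.pause(.3); s=bot.read_state();print(s["tcp_pos"],s["contact_force"],s["t"])
bot.move_gripper(45); bot.line_to([*(k+1.4*t),170],120)
w=np.load("w3.npz"); bot.line_to(w["p"],250,w["q"]); bot.pause(.2)
s=bot.read_state(); im=bot.camera("wrist"); np.savez("w4.npz",p=s["tcp_pos"],q=s["eef_rot"]); print(s["t"])
cv2.imwrite("pics/w4c.png",cv2.resize(im[40:260,170:430,::-1],None,fx=2.6,fy=2.6,interpolation=cv2.INTER_CUBIC))
# plan magnifier
M=np.array([789.7,-17.4])
for off in(90,-90):
  for f in(135.4,155,175,195,211):
    a=np.radians(f); g=M+341*np.array([np.cos(a),np.sin(a)]); j=bot.solve_ik([*g,247],ori(a+np.radians(off))); print(off,f,None if j is None else np.round(j,2))
E
```

```text
grip 21.862478523924775 [ 611.60802261 -230.14359841   97.54360225] [-0.70610242 -0.12957451  2.92154838]
[ 612.82752027 -229.41564121   97.54565343] [-1.28609359  0.81101754  5.26370266] 15.15
17.5583
90 135.4 [ 0.72  0.21 -0.15  0.   -1.21  0.08]
90 155 [ 0.65  0.05 -0.34  0.   -1.18  0.48]
90 175 [ 0.47 -0.04 -0.42  0.   -1.18  1.02]
90 195 [ 0.19  0.   -0.38  0.   -1.18  1.64]
90 211 [-0.    0.11 -0.27  0.   -1.19  2.11]
-90 135.4 None
-90 155 [ 0.65  0.05 -0.34  0.   -1.18 -2.66]
-90 175 [ 0.47 -0.04 -0.42  0.   -1.18 -2.13]
-90 195 [ 0.19  0.   -0.38  0.   -1.18 -1.5 ]
-90 211 [-0.    0.11 -0.27  0.   -1.19 -1.03]
```

View pics/w4c.png

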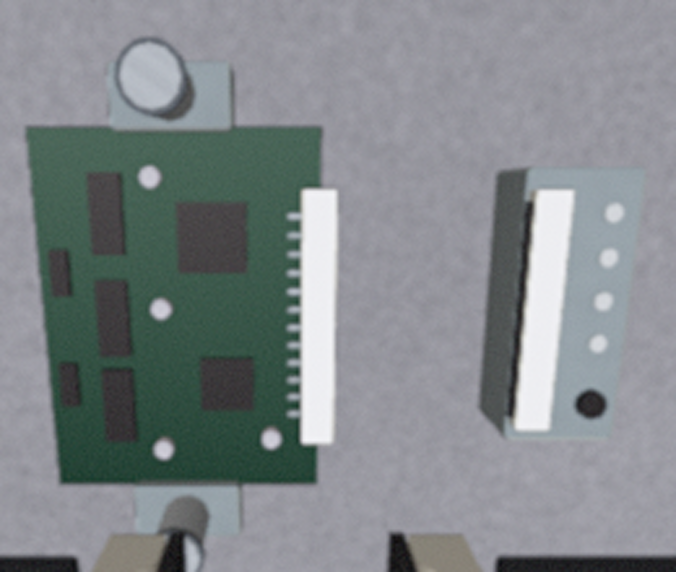

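The connector edge is now parallel to the socket at px (332,190)–(332,443) against (527,190)–(515,428), because the +1° correction took. Next is the magnifier.

```bash
python3 - <<'E'
from h import *
import cv2
w=np.load("w4.npz");V=wristV(w["p"],w["q"]);c=bot.get_calibration("wrist")
P=lambda u,v,z:at_z(c,((u+.5)/2.6+169.5,(v+.5)/2.6+39.5),z,V)[:2]
f=lambda v:np.degrees(np.arctan2(-v[0],v[1]))
for z,p in((93,[(302,189),(301,443)]),(93,[(338,190),(332,443)]),(79,[(27,126),(60,484)]),(79,[(322,127),(317,484)]),(72,[(538,190),(515,428)]),(72,[(575,190),(548,430)])):
    v=P(*p[0],z)-P(*p[1],z); print(z,round(f(v)+180 if f(v)>0 else f(v),2))
q=w["p"].copy();q[2]=385; bot.line_to(q,300)
a=np.radians(135.4)
bot.move_ptp([545.5,222,370],ori(a+np.pi/2)); bot.pause(.2)
s=bot.read_state(); im=bot.camera("wrist"); cv2.imwrite("pics/w5.png",im[:,:,::-1]); np.savez("w5.npz",p=s["tcp_pos"],q=s["eef_rot"]); print(s["t"])
E
```

```text
93 -147.55
93 -147.93
79 -147.76
79 -147.72
72 -147.86
72 -147.99
19.7417
```

View pics/w5.png

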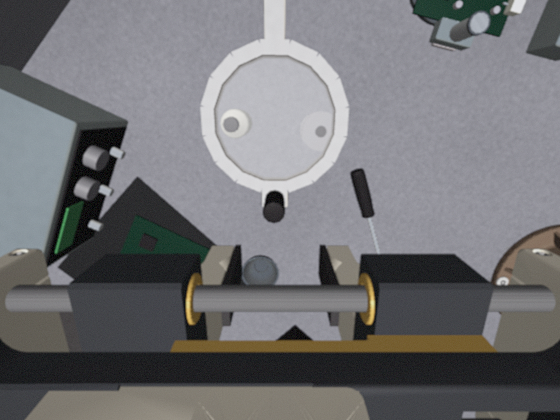

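```bash
python3 - <<'E'
from h import *
w=np.load("w5.npz");V=wristV(w["p"],w["q"]);c=bot.get_calibration("wrist")
P=lambda u,v,z:at_z(c,(u,v),z,V)[:2]
print("grip top",P(274,211,285),"lens: rim L/R",P(201,116,241),P(349,116,241),"rim top/bot",P(275,39,241),P(275,193,241))
A=(P(201,116,241)+P(349,116,241)+P(275,39,241)+P(275,193,241))/4; G=P(274,211,285)
print(A,G,np.linalg.norm(A-G),np.degrees(np.arctan2(*(G-A)[::-1])), w["p"])
m=G+(A-G)/np.linalg.norm(A-G)*341; print("M est",m, "arm px dir", np.degrees(np.arctan2(*(P(275,0,241)-G)[::-1])))
E
```

```text
grip top [551.9287804  222.34749567] lens: rim L/R [654.90697862 215.64285901] [558.77146325 118.72842938] rim top/bot [651.47168039 122.45075725] [555.06089127 219.03514322]
[605.05275338 168.96429721] [551.9287804  222.34749567] 75.31216623995893 134.86054932968614 [545.78890632 220.93008664 370.28242852]
M est [792.46461534 -19.3620658 ] arm px dir -45.09315301459307
```

```bash
python3 - <<'E'
from h import *
import cv2
M=np.array([791,-18.4]); rd=np.radians
g=lambda f,z,r=340.5:[*(M+r*np.array([np.cos(rd(f)),np.sin(rd(f))])),z]
O=lambda f:ori(rd(f+90))
f0,f1=134.9,210.4
bot.move_gripper(60); bot.line_to(g(f0,300),150,O(f0)); bot.line_to(g(f0,248),80)
s=bot.read_state(); print("pre",s["contact_force"])
bot.move_gripper(8,12); s=bot.read_state(); print("grip",s["width"],s["contact_force"],s["t"])
assert 17<s["width"]<24
n=15
for i in range(1,n+1):
    f=f0+(f1-f0)*i/n; bot.line_to(g(f,248),100,O(f)); s=bot.read_state()
    F=s["contact_force"]; print(i,np.round(F,1),round(s["width"],1))
    if np.linalg.norm(F)>25: print("STOP");break
bot.pause(.3); s=bot.read_state(); print(s["tcp_pos"],g(f1,248),s["contact_force"],s["t"])
E
```

```text
pre [0.45207301 0.11757842 0.37111214]
grip 19.87909204401844 [-0.13445595  0.61623256 -0.08873239] 22.4667
1 [-0.2 -1.7  0.5] 19.5
2 [ 0.9 -2.5 -0.2] 19.7
3 [ 2.9 -2.   0.4] 19.5
4 [ 3.7 -3.5 -2.5] 19.9
5 [ 5.6 -3.1 -3. ] 19.6
6 [ 6.8 -3.2 -3.9] 19.9
7 [ 6.1 -2.2 -4. ] 19.9
8 [ 6.3 -2.3 -4.5] 19.4
9 [ 6.2 -1.5 -3.8] 19.6
10 [ 7.2 -0.7 -4.1] 19.7
11 [ 5.5 -0.6 -4. ] 19.6
12 [ 5.9  0.8 -4.2] 19.9
13 [ 4.9  1.1 -3. ] 19.7
14 [ 5.6  1.8 -2.7] 19.8
15 [ 4.7  1.8 -2.2] 19.7
[ 499.34304097 -189.68054786  248.04927249] [np.float64(497.3140956349289), np.float64(-190.70449668325634), 248] [ 5.76306537  0.67738597 -1.91940065] 29.5167
```

```bash
python3 - <<'E'
from h import *
import cv2
bot.move_gripper(60); p=bot.read_state()["tcp_pos"].copy(); p[2]=305; bot.line_to(p,60); p[2]=390; bot.line_to(p,200); bot.pause(.2)
s=bot.read_state(); im=bot.camera("wrist"); cv2.imwrite("pics/w6.png",im[:,:,::-1]); np.savez("w6.npz",p=s["tcp_pos"],q=s["eef_rot"]); print(s["t"],s["contact_force"])
E
```

```text
32.25 [-0.31526638 -0.35593715 -0.55051732]
```

View pics/w6.png

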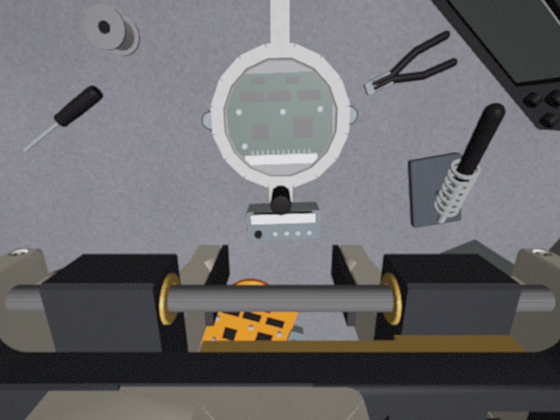

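```bash
python3 - <<'E'
from h import *
w=np.load("w6.npz");V=wristV(w["p"],w["q"]);c=bot.get_calibration("wrist")
P=lambda u,v,z:at_z(c,(u,v),z,V)[:2]
L=np.mean([P(210.5,115,241),P(350.5,115,241),P(280,42,241),P(280,190,241)],0)
G=P(281,205,285); c1,c2=P(246,159,93),P(318,158,93)
print("lens",L,"grip",G,np.linalg.norm(L-G),"conn",c1,c2)
u=(c2-c1)/np.linalg.norm(c2-c1)
n=np.array([-u[1],u[0]]); A0=np.array([562.6,-152.2]); n*=np.sign(n@(A0-c1))
Cc=(P(245,164,93)+P(318,163,93))/2; print("axis from conn outer edge",Cc+68*n,"len",np.linalg.norm(P(245,164,93)-P(318,163,93)),"conn dir",np.degrees(np.arctan2(*(-n)[::-1])))
s1,s2=P(249,214,72),P(316,213,72);print("sock",(s1+s2)/2,np.linalg.norm(s1-s2))
print("off vs A",L-A0)
E
```

```text
lens [ 564.99776724 -152.20611074] grip [ 499.7980456 -191.1061744] 75.92245158437245 conn [ 485.85809877 -138.38284597] [ 542.42124892 -232.09534017]
axis from conn outer edge [ 565.40831504 -153.29725512] len 111.54247479510438 conn dir -148.88558593192812
sock [ 432.50344014 -234.35929129] 112.83013768011558
off vs A [ 2.39776724 -0.00611074]
```

```bash
python3 - <<'E'
from h import *
import cv2
bot.line_to([380,-480,390],250); bot.move_joints([-0.977,0.359,0.012,0,-1.224,-0.288]); bot.pause(.3)
im=bot.camera("top"); cv2.imwrite("pics/top7.png",cv2.resize(im[80:290,180:460,::-1],None,fx=2.8,fy=2.8,interpolation=cv2.INTER_CUBIC)); print(bot.read_state()["t"],bot.read_state()["contact_force"])
E
```

```text
36.5667 [ 0.0180312 -0.0664367 -0.6499969]
```

View pics/top7.png

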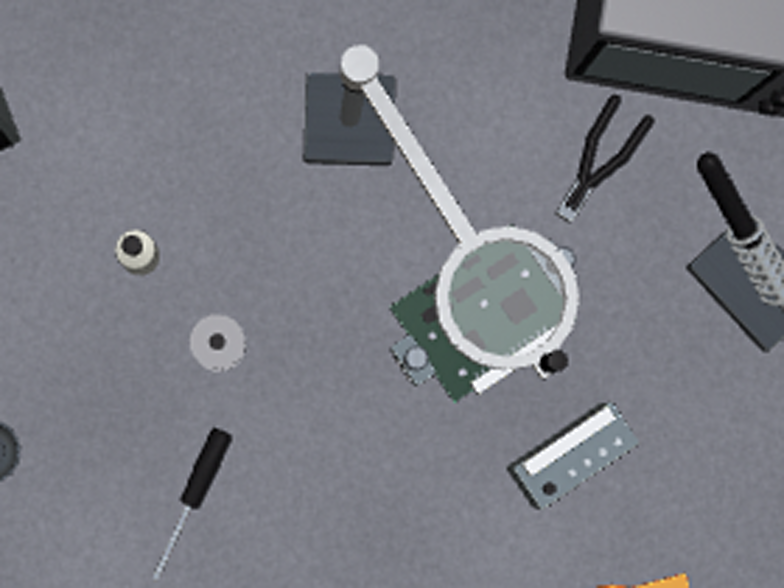

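The lens is at crop px (508,297). It looks offset from the board because it sits higher, so I'll check that numerically and then hand in.

```bash
python3 - <<'E'
from h import *
c=bot.get_calibration("top");c["view"]=np.array(c["view"])
L=at_z(c,(508.5/2.8+179.5,297.5/2.8+79.5),241)[:2]; d=L-np.array([562.6,-152.2]); print(L,d)
if np.linalg.norm(d)<8: bot.close_job(); print("closed",bot.read_state()["t"])
E
```

```text
[ 561.67928842 -154.23845129] [-0.92071158 -2.03845129]
the job is handed in; nothing more can be done
the job is handed in; nothing more can be done
```

The job is done and handed in at about 37 s on the robot clock, well under the 69 s limit.

- **Board:** I turned it about 55° anticlockwise by one clamp knob, then looked again and regripped to add about 0.9°. The close wrist check afterwards put the connector at −147.5 to −147.9° and the socket at −147.9 to −148.0°, so they agree to within about 0.5°. A later, coarser view through the lens read −148.9° for the connector. That disagrees by about 1°, but I gave it less weight.
- **Magnifier:** I swung it about 75° by its grip and let go. The lens centre is about 2 mm from the turning axis in both the wrist and the top views.
- **Forces:** The highest force I read while turning the board or swinging the lens was about 8 N.
- **Loose things:** I touched none of them. The reel, bottle, screwdriver and pliers look unmoved in the last top picture; the tub is only partly in frame there. I didn't touch the orange holder either.
- **Robot:** It was back at its start pose, touching nothing, when I handed in.

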